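# Dip the oil of the spray compressor

### The arm

A 7-joint arm with a two-finger parallel gripper is mounted at the origin on the work surface. World frame = base frame: x ahead of the robot, y to its left, z up, the work surface at z = 0. Lengths are in m, angles in rad, forces in N, time in s.
With the tool pointing down it reaches from about 0.4 to 0.85 m from the base axis. Payload 4.5 kg.
Tool frame: the origin (TCP) lies at the very end of the fingers, on their centre line; the grasp point (between the pads) lies manip.grip_point_offset behind it (manip.grip_point_offset is the distance from the TCP to the grasp point, in m); z points along the fingers, y is the line along which they close (so a half turn about z gives the same grasp; the last joint's range is limited). The gripper opens to 85 mm and grips with 20 to 120 N. Pads are 22 mm wide; open, the fingers measure 114 mm over their backs; the gripper's body (76 mm by 85 mm) begins 54 mm behind the grasp point. The pads swing forward as they close: fully open they stand 13 mm farther back than shut.
Start: joints at [1.142, 0.689, -0.195, 1.565, 0.157, 0.902, -0.215], TCP at [0.279, -0.559, 0.231] pointing down, gripper open.
Joint ranges: [-3.01, 3.01], [-0.46, 2.08], [-1.47, 1.51], [0.13, 2.56], [-1, 4.14], [0.04, 2.09], [-2.66, 2.66]. Speed limits (rad/s): [2.57, 2.57, 3.14, 3.14, 3.14, 3.14, 3.14].

### API

Orientations are given as [roll, pitch, yaw] about the fixed x, y, z axes, in that order (R = Rz(yaw) Ry(pitch) Rx(roll)).
In Python, from station import manip, eoat, solve_ik, vision, nets gives the robot as it stands. Calls block until the motion is done:
- manip.move_to(position, orientation): joint-space move of the TCP to a pose.
- manip.line_to(position, speed=0.15, frame=None, force_limit=None): straight line of the TCP; frame=None keeps the orientation; speed is the mean speed in m/s. With force_limit (N) it stops when the force on the tool has changed by that much, and returns True; else False.
- manip.goto_joints(angles): joint-space move.
- eoat.gripper_open() and eoat.close_gripper(): open the fingers fully, or close them until they stop; the grip force is fixed at half the most.
- manip.dwell(seconds).
- solve_ik(position, orientation): joint angles nearest the present ones, or None.
- vision.camera(name): name is "scene" or "top"; returns (picture, depth): 480x640x3 uint8, red, green, blue; 480x640 float32, m along the optical axis (not along the pixel's ray), 0 where there is no reading.
- vision.get_calibration(name): a dict with "mtx" (3x3 intrinsics, pixels), "world_from_camera" (4x4, takes a point from camera to world coordinates). Camera axes: x right, y down, z forward; pixel columns grow to the right and rows downward; lengths in m; the calibration is good to about 2 mm. A picture is of the moment at which its call begins. get_calibration takes no time and is no camera call.
A pose or a line that the arm cannot do raises manip.Unreachable and nothing moves.
- manip.job_done(): hands the job in; it is judged then, once.
Trained networks look in the newest picture that a camera, given by its name, has taken for a name from the list of things; names that differ only in an ending like _2 or _b are one class to them, and where a whole thing is asked for, a point or a joint stands for the part that bears it (a point fixed in the world has none). Each returns a list of dicts, best first, with "conf" (0 to 1); they miss things now and then, are a little off and sometimes report something else, mostly with a low value. They report only what shows in the picture. A call takes as long as a camera call.
- nets.look_for(camera, target): "bbox" ([left, top, right, bottom] in pixels, round what is visible of it).
- nets.outline_of(camera, target): "pixels" (480x640 bool, what is visible of it) and "bbox" ([left, top, right, bottom] in pixels, round what is visible of it).
- nets.landmark_of(camera, target): "pixel" ([row, column] in pixels: a listed point, or the origin of a listed thing).
Readings, each from a call of its own:
- manip.get_time_s(): time.
- manip.get_qpos(): joint angles.
- manip.get_qd(): joint speeds.
- manip.get_joint_torque(): joint torques, N m.
- manip.get_ee_pos(): TCP position.
- manip.get_eef_rot(): TCP orientation.
- manip.get_force(): force on the tool from outside, world axes, zero at the start.
- manip.get_moment(): the same for the moment, N m.
- manip.get_width(): opening from 0.0 (shut) to 1.0 (fully open).
- manip.get_grasp_force(): force on a finger pad.
Only numpy, scipy, OpenCV 4.12 (cv2) and the standard library are available. Lean on these libraries where they do the work, as an engineer would, in place of code of your own. Each camera call takes 0.05 s, during which the arm holds its last target. There are 200 camera calls.

### The job

Check the oil of the spray compressor: take the yellow-handled dipstick from the brush rest, push it straight down the filler tube until its collar stops on the tube's mouth, then draw it right out. Finish still holding it for reading: level and still, between 10 and 25 cm above the bench, with its tip over the white drip dish and nothing but the gripper touching it. Leave everything else on the bench where it is.

Things in the scene. Friction and masses are not known exactly. Their poses are not given: they have to be found in the camera images.
- dipstick: Dipstick, about 85 g, lying level in one slot of the brush rest. Origin on its axis at the collar's stop face; x runs to the tip. Steel rod 9 mm dia, x = 0 to 105 mm (round tip, black marks); black collar 34 mm dia, x = -8 to 0; round yellow handle 20 mm dia, x = -73 to -8, free of the rest, to be pinched at any tilt. At first the tip points roughly to -y. Balance point near x = 21 mm.
- dip_tip (a point): The rod's tip, on its axis, 105 mm from the collar's stop face.
- dip_grip (a point): Point on the axis of the yellow handle, 46 mm behind the collar's stop face: a good place to grip, clear of rest and collar even with the fingers tilted 45 degrees.
- compressor: Spray compressor, fixed, base plate 170 (x) by 400 (y) mm, origin on the bench under its centre. Along its own y: aluminium oil sump (y = -200 to -110, 90 high) with the filler tube, crankcase with finned cylinder and head (y = -105 to -5, 201 high), blue motor (y = -5 to 190, 178 high over its switch box).
- tube_mouth (a point): Centre of the open top of the steel filler tube, 140 mm above the bench; z points up along the upright tube. Mouth 34 mm dia outside, flaring from a 15 mm bore to 27 mm at the top 18 mm. The bore is deeper (118 mm) than the rod, so the collar stops on the rim. The tube stands 50 mm above the sump; the cylinder head begins 57 mm to its +y side (compressor's y); nothing tall on the other sides.
- brush_rest: Wooden brush rest, fixed, 70 mm along its slots (its own x, pointing to the tips) by 136 mm, 53 mm high, origin on the bench under its centre. Three slots 12 mm wide, 45 mm apart, floor 40 mm above the bench; the dipstick lies in any one, its rod's axis 44.5 mm above the bench, its collar 7 mm outside the block.
- dish: White ceramic drip dish, loose, 120 mm dia, 20 mm high, origin under its centre.
- brush_a: Glue brush with red handle, 132 mm, lying in another slot of the rest; its handle ends 15 mm outside the block. Origin on its axis 42 mm from the rest's middle. Leave alone.
- brush_b: Glue brush with dark wood handle, lying like the other in the third slot. Leave alone.
- glue_pot: Glue tin, 80 mm dia, 85 mm high, loose, origin under its centre. Leave alone.
- fixative: Amber bottle, 64 mm dia, 140 mm high, loose, origin under its centre. Leave alone.
- sand_jar: Jar of red sand, 68 mm dia, 90 mm high, loose, origin under its centre. Leave alone.

How it is judged:
On the way, in this order (a step that is already met when the one before it is completed fails the run):
1. the dipstick is fully home in the filler tube, its collar down on the tube's mouth (z of dipstick in the frame of tube_mouth between -0.004 and 0.004 m and horizontal distance between dipstick and tube_mouth below 0.007 m and angle between the x axis of dipstick and the z axis of tube_mouth, either way round below 0.12 rad and z of dip_tip in the frame of tube_mouth below -0.095 m), for 0.1 s.
2. the dipstick is drawn right out, its tip above the tube's mouth (z of dip_tip in the frame of tube_mouth above 0.003 m), for 0.05 s.
At the end, for the whole second after the job is handed in: The dipstick is held in the gripper, still, within 0.2 rad (11 degrees) of level, its tip within 58 mm of the drip dish's centre seen from above and 80 to 280 mm above the bench, touching nothing but the gripper (angle between dipstick's own x axis and vertical between 1.37 and 1.77 rad and horizontal distance between dip_tip and dish below 0.058 m and height (world z) of dip_tip between 0.08 and 0.28 m and contact force between the fingers and dipstick above 1 N and contact force between dipstick and compressor below 0.1 N and contact force between dipstick and brush_rest below 0.1 N and contact force between dipstick and brush_a below 0.1 N and contact force between dipstick and brush_b below 0.1 N and contact force between dipstick and dish below 0.1 N and contact force between dipstick and glue_pot below 0.1 N and contact force between dipstick and fixative below 0.1 N and contact force between dipstick and sand_jar below 0.1 N and linear speed of dipstick below 0.03 m/s and angular speed of dipstick below 0.2 rad/s); the arm keeps its last pose, push and grip.
It fails at once if another thing on the bench is pushed, tipped or taken (moved by more than 2 cm) (distance of any of brush_a, brush_b, dish, glue_pot, fixative, sand_jar from where it was at the start of the episode above 0.02 m).
It also fails if it takes over 54 s, if anything falls off the work surface, if the arm or the gripper's body presses on something with over 40 N, if the wrist force passes 120 N, or if a joint passes its speed limit or range.

## Working session

There is one attempt and no reset: what is moved stays moved. The work goes in short steps, each a Python script; the robot and the scene stay as the last script left them, time stands still between calls to the robot, and variables do not carry over. Pictures are saved under pics/ and viewed, at most 10 in all, crops included, and the job is handed in when it is done.

```bash
ls; mkdir -p pics; python3 - <<'E'
from station import manip, vision, nets
import cv2, numpy as np
for n in ("scene","top"):
    p,d=vision.camera(n); cv2.imwrite(f"pics/{n}0.png",p[:,:,::-1]); np.savez(f"{n}0.npz",p=p,d=d)
    c=vision.get_calibration(n); print(n,np.round(c["mtx"],1).tolist(),np.round(c["world_from_camera"],4).tolist())
    for t in ("dip_tip","dip_grip","dipstick","tube_mouth","dish","brush_rest","compressor"):
        print(t,[(np.round(r["pixel"],1).tolist(),round(r["conf"],2)) for r in nets.landmark_of(n,t)[:3]])
print(manip.get_time_s(),manip.grip_point_offset,manip.get_eef_rot())
E
```

```text
pics
station.py
scene [[578.3, 0.0, 322.0], [0.0, 578.3, 239.0], [0.0, 0.0, 1.0]] [[-0.0021, 0.7419, -0.6705, 1.4557], [1.0, 0.0033, 0.0005, -0.0559], [0.0026, -0.6705, -0.7419, 1.1155], [0.0, 0.0, 0.0, 1.0]]
dip_tip [([233.6, 198.6], 0.61), ([347.6, 377.8], 0.6)]
dip_grip [([254.5, 248.7], 0.69), ([235.7, 240.0], 0.57)]
dipstick [([317.9, 331.5], 0.73), ([248.2, 232.3], 0.58), ([218.6, 196.9], 0.53)]
tube_mouth [([249.0, 431.3], 0.59)]
dish [([315.9, 332.7], 0.68), ([282.6, 487.6], 0.54)]
brush_rest [([254.3, 217.9], 0.6), ([254.1, 247.3], 0.32), ([238.0, 237.7], 0.27)]
compressor [([276.8, 487.7], 0.69)]
top [[592.5, 0.0, 320.7], [0.0, 592.5, 243.2], [0.0, 0.0, 1.0]] [[0.0163, -0.9825, 0.1856, 0.3913], [-0.9999, -0.0153, 0.0065, -0.0319], [-0.0036, -0.1857, -0.9826, 1.2069], [0.0, 0.0, 0.0, 1.0]]
dip_tip []
dip_grip [([279.1, 426.3], 0.94)]
dipstick [([289.6, 451.0], 0.84)]
tube_mouth [([234.0, 201.7], 0.63)]
dish [([206.2, 321.1], 0.96)]
brush_rest [([303.1, 462.4], 0.94)]
compressor [([261.1, 140.1], 0.68)]
0.8 0.0187 [ 3.14150411e+00 -1.70170562e-05  4.62830549e-01]
```

View pics/scene0.png

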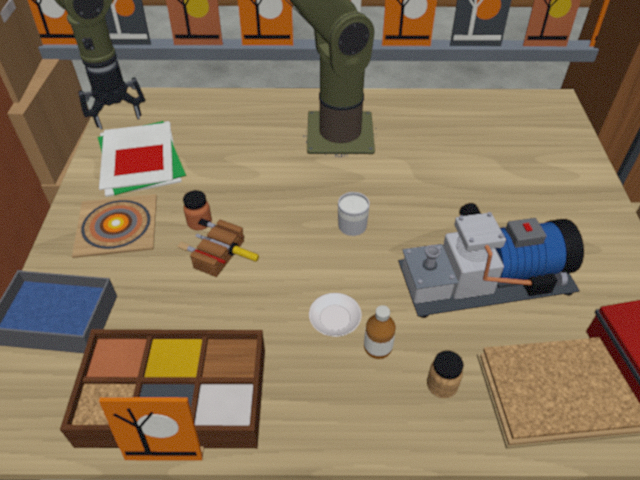

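View pics/top0.png

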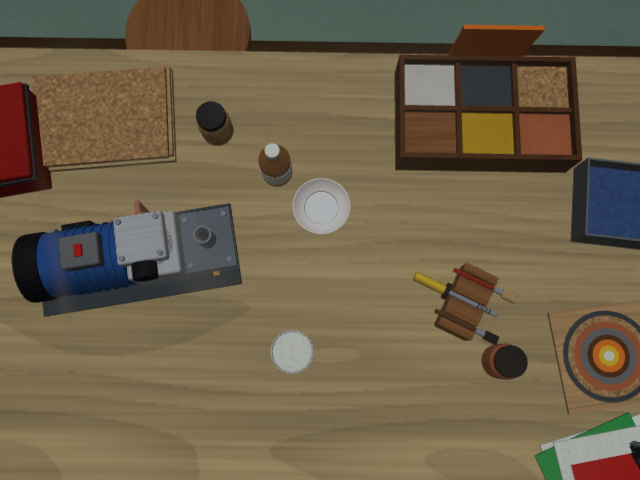

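The scene shows the dipstick in the rest's middle slot: in the top view the handle runs from (415,275) to the collar at (449,291), with the tip near (497,315). The tube mouth is at top (203,234), the dish at (321,206) and the bottle at (272,160). Next I'll measure with depth from both views.

```bash
cat > h.py <<'E'
import numpy as np, cv2
from station import manip, eoat, solve_ik, vision, nets
from scipy.spatial.transform import Rotation as R
from scipy.optimize import least_squares
def cloud(n,d):
    c=vision.get_calibration(n); K=c["mtx"]; T=np.array(c["world_from_camera"])
    v,u=np.mgrid[:480,:640]
    P=np.stack([(u-K[0][2])*d/K[0][0],(v-K[1][2])*d/K[1][1],d],-1)@T[:3,:3].T+T[:3,3]
    P[d<=0]=np.nan; return P
def ray(n,px):
    c=vision.get_calibration(n); K=c["mtx"]; T=np.array(c["world_from_camera"])
    r=T[:3,:3]@[(px[1]-K[0][2])/K[0][0],(px[0]-K[1][2])/K[1][1],1]; return T[:3,3],r/np.linalg.norm(r)
def tri(a,b):  # two (cam,pixel) -> point, gap
    A=0;B=0;L=[ray(*a),ray(*b)]
    for o,r in L: M=np.eye(3)-np.outer(r,r); A=A+M; B=B+M@o
    p=np.linalg.solve(A,B); return p,[np.linalg.norm((np.eye(3)-np.outer(r,r))@(p-o)) for o,r in L]
def yellow(p):
    h=cv2.cvtColor(p,cv2.COLOR_RGB2HSV); return cv2.inRange(h,(22,150,70),(34,255,255))>0
E
python3 - <<'E'
from h import *
np.set_printoptions(precision=4,suppress=True)
D={}
for n in ("scene","top"):
    z=np.load(n+"0.npz"); P=cloud(n,z["d"]); D[n]=(z["p"],P)
    m=yellow(z["p"]); 
    b=(slice(235,270),slice(225,265)) if n=="scene" else (slice(265,300),slice(405,455))
    mm=np.zeros_like(m); mm[b]=m[b]; Q=P[mm]; Q=Q[Q[:,2]>.03]
    px=np.argwhere(mm).mean(0); w=np.linalg.svd(np.argwhere(mm)-px,full_matrices=False)[2][0]
    t=(np.argwhere(mm)-px)@w
    print(n,"yellow",len(Q),"px",px,"ends",px+w*t.min(),px+w*t.max(),"med",np.median(Q,0),"zmax",np.percentile(Q[:,2],90))
    D[n+"px"]=px
    # tube rim
    q=P[(P[...,2]>.130)&(P[...,2]<.15)&(abs(P[...,0]-.40)<.6)]
    o,r=ray(n,(249,431.3) if n=="scene" else (234,201.7)); g=o+r*((.14-o[2])/r[2]); print(" tube guess",g)
    q=q[np.hypot(*(q[:,:2]-g[:2]).T)<.03]; print(" rim pts",len(q),q.min(0),q.max(0),np.median(q,0))
    c=cv2.minEnclosingCircle(q[:,:2].astype(np.float32)); print(" circle",c)
    for nm,bx in (("dish",(.0,.03)),):
        o,r=ray(n,(315.9,332.7) if n=="scene" else (206.2,321.1)); g=o+r*((.005-o[2])/r[2]); print(" dish",g)
    for nm in ("glue_pot","fixative","sand_jar"):
        k=nets.landmark_of(n,nm); 
        if k: o,r=ray(n,k[0]["pixel"]); print(" ",nm,k[0]["pixel"],k[0]["conf"],o+r*((.0-o[2])/r[2]))
print("yellow centroid tri",tri(("scene",D["scenepx"]),("top",D["toppx"])))
print("mouth tri",tri(("scene",(249,431.3)),("top",(234,201.7))))
print("grip tri",tri(("scene",(254.5,248.7)),("top",(279.1,426.3))))
for n,b in (("scene",(220,225,410,455)),("top",(210,170,260,240))):
    p=D[n][0]; y,x=(int(b[0]),int(b[1])) if n=="top" else (215,400)
    cv2.imwrite(f"pics/t_{n}.png",cv2.resize(p[y:y+60,x:x+60,::-1],None,fx=6,fy=6,interpolation=cv2.INTER_CUBIC))
a=[cv2.imread(f"pics/t_{n}.png") for n in("scene","top")]
p=D["top"][0][255:345,400:525,::-1]; s=D["scene"][0][205:285,170:270,::-1]
o=np.zeros((600,800,3),np.uint8); o[:240,:240]=cv2.resize(a[0],(240,240)); o[:240,250:490]=cv2.resize(a[1],(240,240))
o[245:245+320,:400]=cv2.resize(s,(400,320)); o[245:245+288,400:]=cv2.resize(p,(400,288)); cv2.imwrite("pics/crops.png",o)
E
```

```text
scene yellow 207 px [252.9519 244.5769] ends [248.1627 231.9383] [257.908  257.6559] med [ 0.5406 -0.2425  0.0522] zmax 0.05689702329997508
 tube guess [0.6034 0.1896 0.14  ]
 rim pts 116 [0.5902 0.1766 0.13  ] [0.6237 0.2082 0.1468] [0.6034 0.1934 0.1375]
 circle ((0.6076027750968933, 0.1928335428237915), 0.01805042289197445)
 dish [ 0.6917 -0.03    0.005 ]
  glue_pot [225.8, 351.1] 0.56 [0.4002 0.022  0.    ]
  fixative [349.8, 376.4] 0.81 [0.7783 0.0661 0.    ]
  sand_jar [219.3, 202.7] 0.56 [ 0.378  -0.3751  0.    ]
top yellow 322 px [282.3839 429.4923] ends [289.6288 444.7519] [275.1877 414.3352] med [ 0.5351 -0.2389  0.0523] zmax 0.05525461054682137
 tube guess [0.6067 0.1943 0.14  ]
 rim pts 166 [0.5897 0.1766 0.1301] [0.6224 0.2108 0.1444] [0.6078 0.1965 0.1386]
 circle ((0.6064375638961792, 0.1936562955379486), 0.017488883808255196)
 dish [ 0.6971 -0.0235  0.005 ]
  glue_pot [355.2, 294.1] 0.73 [0.3903 0.0257 0.    ]
  fixative [170.0, 275.0] 0.68 [0.776  0.0757 0.    ]
  sand_jar [361.0, 496.0] 0.87 [ 0.3855 -0.3776  0.    ]
yellow centroid tri (array([ 0.5356, -0.2419,  0.0452]), [np.float64(0.0021291751196676058), np.float64(0.0021291751196676864)])
mouth tri (array([0.6058, 0.1912, 0.1433]), [np.float64(0.0023617992401238443), np.float64(0.0023617992401238214)])
grip tri (array([ 0.5418, -0.2332,  0.047 ]), [np.float64(1.1047041909801233e-05), np.float64(1.104704190991017e-05)])
```

View pics/crops.png

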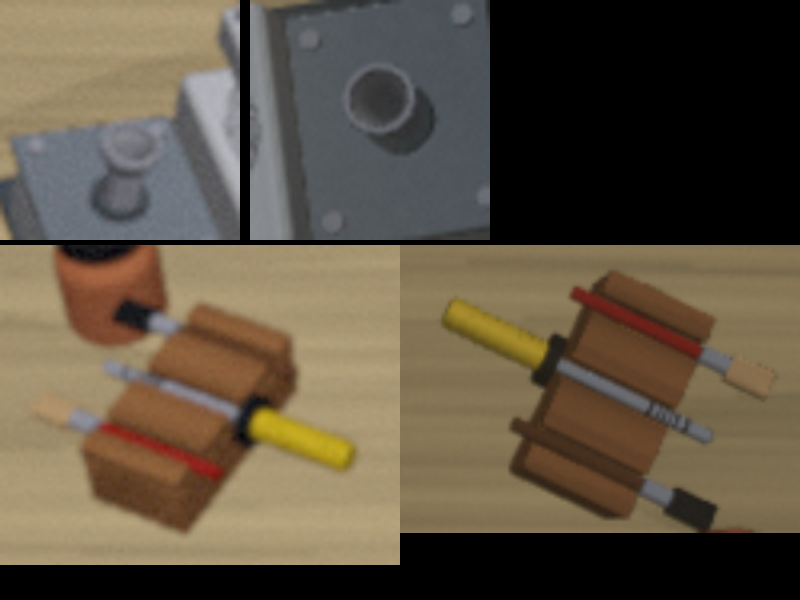

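The crops confirm the middle slot. The rim centre is at scene (251,432) and top (234,202). Both depth views agree on the mouth, at about (0.607, 0.193). Next is the axis fit and IK feasibility.

```bash
cat >> h.py <<'E'
def Rdip(ax,side):  # dip x axis, dip z = 'back' reference (up when lying)
    ax=np.array(ax,float); ax/=np.linalg.norm(ax); z=np.array(side,float); z-=ax*(z@ax); z/=np.linalg.norm(z)
    return np.stack([ax,np.cross(z,ax),z],1)
def rel(phi,s):  # tool axes in dip frame: lying dip x=u,z=up ; tool z = sin u - cos up
    d=np.array([np.sin(phi),0,-np.cos(phi)]); e=s*np.array([np.cos(phi),0,np.sin(phi)])
    return np.stack([e,np.cross(d,e),d],1)
def pose(grip,ax,side,phi,s,back=0.):  # TCP pose for grip point on axis
    Rt=Rdip(ax,side)@rel(phi,s); return grip+Rt[:,2]*(manip.grip_point_offset-back), R.from_matrix(Rt).as_euler("xyz")
E
python3 - <<'E'
from h import *
np.set_printoptions(precision=4,suppress=True)
pt=lambda n,px,z:(lambda o,r:o+r*((z-o[2])/r[2]))(*ray(n,px))
for n,a,b,m in (("scene",(248.16,231.94),(257.9,257.66),(251.2,432.3)),("top",(289.63,444.75),(275.19,414.34),(234.1,201.8))):
    A,B=pt(n,a,.0445),pt(n,b,.0445); v=A-B; print(n,A,B,np.linalg.norm(v),np.degrees(np.arctan2(v[1],v[0])),"mouth",pt(n,m,.14))
print(tri(("scene",(251.2,432.3)),("top",(234.1,201.8))))
yaw=np.radians(-115); u=np.array([np.cos(yaw),np.sin(yaw),0]); g=np.array([.5385,-.237,.0445])
M=np.array([.607,.1933,.14]); dish=np.array([.695,-.027,0]); Z=np.array([0,0,1.])
for phi in (45,30,15,0):
  for s in (1,-1):
    p=np.radians(phi)
    pk=[solve_ik(*pose(g+Z*h,u,Z,p,s)) is not None for h in (0,.1,.2)]
    ins=[a for a in range(-180,180,15) if all(solve_ik(*pose(M+Z*(.046+h),-Z,-np.array([np.cos(np.radians(a)),np.sin(np.radians(a)),0]),p,s)) is not None for h in (0,.13))]
    fin=[]
    for a in range(-180,180,15):
        w=np.array([np.cos(np.radians(a)),np.sin(np.radians(a)),0])
        if solve_ik(*pose(dish+Z*.2-w*.151,w,Z,p,s)) is not None: fin.append(a)
    print(phi,s,pk,"ins",ins,"fin",fin)
E
```

```text
scene [ 0.5193 -0.2767  0.0445] [ 0.5504 -0.211   0.0445] 0.07262614871889121 -115.33513482915727 mouth [0.6099 0.191  0.14  ]
top [ 0.5218 -0.2696  0.0445] [ 0.5495 -0.2102  0.0445] 0.06550482929947415 -114.98451491301888 mouth [0.6065 0.1941 0.14  ]
(array([0.607 , 0.1933, 0.1369]), [np.float64(0.0014498746025214543), np.float64(0.0014498746025214432)])
45 1 [True, True, True] ins [-120, -105, -90, -75, -60, -45, -30, -15, 0, 15, 30, 45, 60, 75, 90, 105, 120, 135, 150, 165] fin [-105, -90, -75, -60, -45, -30, -15, 15, 30, 45, 60, 75, 90, 105]
45 -1 [True, True, True] ins [-120, -105, -90, -75, -60, -45, -30, -15, 0, 15, 30, 45, 60, 75, 90, 105, 120, 135, 150, 165] fin [-105, -90, -75, -60, -45, -30, -15, 15, 30, 45, 60, 75, 90, 105]
30 1 [True, True, True] ins [-105, -90, -75, -60, -45, -30, -15, 0, 15, 30, 45, 60, 75, 90, 105, 120, 135, 150] fin [-120, -105, -90, -75, -60, -45, -30, -15, 0, 15, 30, 45, 60, 75, 90, 105, 120]
30 -1 [True, True, True] ins [-105, -90, -75, -60, -45, -30, -15, 0, 15, 30, 45, 60, 75, 90, 105, 120, 135, 150] fin [-120, -105, -90, -75, -60, -45, -30, -15,
[... 320 characters left out ...]
 60, 75, 90, 105, 120, 135] fin [-135, -120, -105, -90, -75, -60, -45, -30, -15, 0, 15, 30, 45, 60, 75, 90, 105, 120, 135]
0 1 [True, True, True] ins [-105, -90, -75, -60, -45, -30, -15, 0, 30, 45, 60, 75, 90, 105, 120, 135] fin [-180, -165, -150, -135, -120, -105, -90, -75, -60, -45, -30, -15, 0, 15, 30, 45, 60, 75, 90, 105, 120, 135, 150, 165]
0 -1 [True, True, True] ins [-90, -75, -60, -45, -30, -15, 0, 30, 45, 60, 75, 90, 105, 120, 135] fin [-180, -165, -150, -135, -120, -105, -90, -75, -60, -45, -30, -15, 0, 15, 30, 45, 60, 75, 90, 105, 120, 135, 150, 165]<stdin>:13: UserWarning: Gimbal lock detected. Setting third angle to zero since it is not possible to uniquely determine all angles.
```

```bash
cat >> h.py <<'E'
Z=np.array([0,0,1.]); PHI=np.pi/4
yaw=np.radians(-115.1); u=np.array([np.cos(yaw),np.sin(yaw),0]); g=np.array([.5385,-.2352,.0445])
M=np.array([.607,.1933,.14]); dish=np.array([.695,-.027,0])
az=lambda a:np.array([np.cos(np.radians(a)),np.sin(np.radians(a)),0])
def p_pick(h,s,back=0): return pose(g+Z*h,u,Z,PHI,s,back)
def p_ins(h,a,s,xy=(0,0)): return pose(M+[xy[0],xy[1],.046+h],-Z,-az(a),PHI,s)
def p_fin(a,s,z=.18): return pose(dish+Z*z-az(a)*.151,az(a),Z,PHI,s)
E
python3 - <<'E'
from h import *
np.set_printoptions(precision=2,suppress=True)
for s in (1,-1):
    for nm,ps in [("pick",p_pick(0,s)),("pick.15",p_pick(.15,s))]+[(f"ins{a}",p_ins(.14,a,s)) for a in (-45,-15,0,15,45)]+[(f"fin{a}",p_fin(a,s)) for a in (-45,15,30,45,60)]:
        q=solve_ik(*ps); print(s,nm,None if q is None else np.array(q))
E
```

```text
1 pick [ 0.55  1.48 -1.26  1.62  1.56  2.04  1.67]
1 pick.15 [ 0.55  1.21 -1.26  1.62  1.34  2.03  1.76]
1 ins-45 [-0.94  0.66  0.34  1.77  0.82  0.83 -0.49]
1 ins-15 [-1.19  0.68  0.89  2.08  1.37  0.05 -0.62]
1 ins0 [ 0.16  0.75 -1.25  2.12  1.77  1.18 -0.47]
1 ins15 [ 0.3   0.73 -1.25  2.16  1.89  0.91 -0.28]
1 ins45 [ 0.53  0.77 -1.24  2.06  1.74  0.37  0.48]
1 fin-45 [-0.86  0.87  0.45  2.11  1.48  0.43  1.91]
1 fin15 [ 0.71  0.89 -0.83  2.46  2.85  0.78  2.46]
1 fin30 [ 0.91  0.91 -0.83  2.25  3.19  0.31  2.52]
1 fin45 [ 1.01  0.98 -0.89  1.98 -0.33  0.15  0.04]
1 fin60 [ 0.95  1.02 -0.81  1.69 -0.23  0.57  0.13]
-1 pick [-0.15  1.15  0.25  1.66  0.65  0.84 -1.01]
-1 pick.15 [-0.16  0.91  0.26  1.66  0.6   1.02 -0.83]
-1 ins-45 [-1.34  1.13  1.47  1.79 -0.71  0.69 -2.21]
-1 ins-15 [-0.95  0.55  0.45  2.07  1.5   0.35  2.43]
-1 ins0 [-0.85  0.51  0.43  2.16  2.4   0.25  1.81]
-1 ins15 [-0.31  0.46 -0.2   2.18  2.46  0.35  2.12]
-1 ins45 [ 0.34  0.6  -0.82  2.07  2.65  0.08  2.63]
-1 fin-45 [-0.23  0.87 -0.62  2.07  1.56  1.23 -1.19]
-1 fin15 [ 0.89  1.09 -1.25  2.45  2.44  0.93 -0.2 ]
-1 fin30 [ 1.08  1.11 -1.24  2.24  2.22  0.47  0.4 ]
-1 fin45 [ 1.16  1.18 -1.28  1.98  1.15  0.39  1.77]
-1 fin60 [ 0.64  0.9  -0.19  1.7  -0.96  0.81 -2.37]
```

```bash
python3 - <<'E'
from h import *
np.set_printoptions(precision=3,suppress=True)
s=-1
eoat.gripper_open()
manip.move_to(*p_pick(.12,s))
print(manip.line_to(p_pick(0,s)[0],speed=.12,force_limit=8), manip.get_ee_pos(), p_pick(0,s)[0])
eoat.close_gripper()
print("w",manip.get_width(),"gf",manip.get_grasp_force(),"t",manip.get_time_s())
manip.line_to(p_pick(.16,s)[0],speed=.12)
print("w",manip.get_width(),"gf",manip.get_grasp_force(),"F",manip.get_force(),"t",manip.get_time_s(),manip.get_qpos())
o=[]
for n in ("scene","top"):
    p,d=vision.camera(n); o.append(p[:,:,::-1]); np.savez(n+"1.npz",p=p,d=d)
    for t in ("dip_tip","dip_grip","dipstick"): print(n,t,[(np.round(r["pixel"],1).tolist(),round(r["conf"],2)) for r in nets.landmark_of(n,t)[:2]])
cv2.imwrite("pics/g1.png",np.hstack([cv2.resize(o[0][130:330,130:330],(400,400)),cv2.resize(o[1][180:380,330:530],(400,400))]))
for a in (-30,-15,0,15,30,45,60,75): 
    q=solve_ik(*p_ins(.14,a,s)); f=solve_ik(*p_fin(a,s)); print(a,None if q is None else np.array(q),None if f is None else np.array(f))
E
```

```text
False [ 0.533 -0.247  0.032] [ 0.533 -0.247  0.031]
w 0.2205557858340343 gf 58.41865539550781 t 4.6583
w 0.21275875076059614 gf 58.69639456272125 F [ 0.461 -0.144 -0.81 ] t 6.1417 [-0.173  0.9    0.287  1.659  0.582  1.027 -0.806]
scene dip_tip [([188.7, 184.0], 0.6)]
scene dip_grip [([209.2, 243.1], 0.69)]
scene dipstick [([204.5, 224.7], 0.82)]
top dip_tip [([309.8, 524.8], 0.79)]
top dip_grip [([271.7, 444.2], 0.85)]
top dipstick [([280.6, 469.2], 0.74)]
-30 [-1.281  0.81   1.047  1.949 -0.005  0.273 -2.654] [-0.615  0.793  0.158  2.352  2.179  0.689 -1.658]
-15 [-0.953  0.553  0.448  2.071  1.497  0.354  2.429] [-0.253  0.79  -0.146  2.529  2.527  0.986 -1.59 ]
0 [-0.988  0.561  0.661  2.17   2.975  0.198  1.216] None
15 [-0.599  0.47   0.232  2.198  3.082  0.293  1.463] [ 0.531  0.815 -0.51   2.47   3.174  0.775 -1.041]
30 [-0.028  0.485 -0.407  2.157  2.98   0.247  1.951] [ 0.762  0.831 -0.566  2.256  3.738  0.404 -1.2  ]
45 [ 0.233  0.554 -0.635  2.073  3.896  0.113  1.366] [ 1.157  1.179 -1.281  1.976  1.148  0.387  1.768]
60 [ 0.373  0.635 -0.755  1.948 -0.799  0.229  0.059] [ 0.637  0.899 -0.193  1.703 -0.96   0.809 -2.373]
75 [ 0.293  0.657 -0.564  1.8   -0.763  0.575  0.234] [ 0.427  1.008  0.178  1.387 -0.965  1.255 -2.3  ]
```

View pics/g1.png

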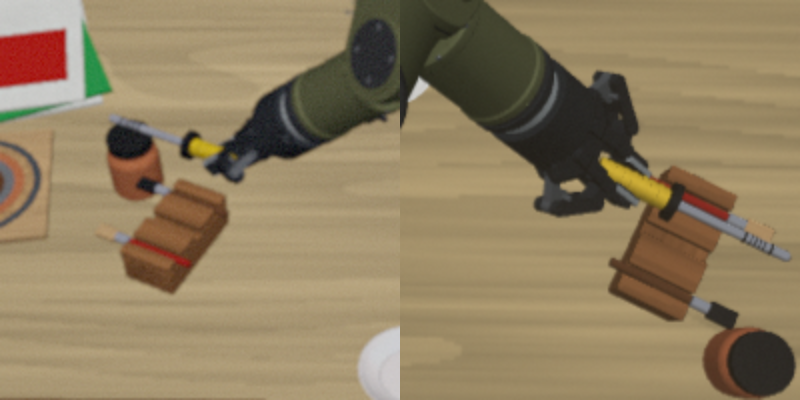

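Grip is good: the handle is pinched, the dipstick is level, and its tip is at scene (189,184) and top (309,524). Next I choose the insertion azimuth and move above the tube.

```bash
python3 - <<'E'
from h import *
np.set_printoptions(precision=3,suppress=True)
s=-1
t,e=tri(("scene",(188.7,184.5)),("top",(309.3,524.3))); gg,e2=tri(("scene",(209.2,243.1)),("top",(271.7,444.2)))
print("tip",t,e,"grip",gg,e2,"expected tip",g+Z*.16+u*.151, "grip",g+Z*.16, "len",np.linalg.norm(t-gg))
print("lift", solve_ik(*p_pick(.30,s)))
for a in (45,60,75,90,105,120): print(a,[np.array(q) if q is not None else None for q in (solve_ik(*p_ins(h,a,s)) for h in (0,.14,.2))])
E
```

```text
tip [ 0.473 -0.373  0.2  ] [np.float64(0.001083970904456693), np.float64(0.0010839709044566442)] grip [ 0.536 -0.235  0.197] [np.float64(0.0027325436005386076), np.float64(0.002732543600538504)] expected tip [ 0.474 -0.372  0.205] grip [ 0.538 -0.235  0.205] len 0.15085344520111832
lift [-0.177  0.714  0.293  1.551  0.562  1.267 -0.635]
45 [array([ 0.073,  0.797, -0.41 ,  2.194,  3.494,  0.483,  1.864]), array([ 0.233,  0.554, -0.635,  2.073,  3.896,  0.113,  1.366]), array([ 0.288,  0.465, -0.695,  1.991, -0.772,  0.116, -0.292])]
60 [array([ 0.556,  1.123, -1.235,  2.046,  1.866,  0.385, -2.328]), array([ 0.373,  0.635, -0.755,  1.948, -0.799,  0.229,  0.059]), array([ 0.279,  0.504, -0.575,  1.877, -0.844,  0.426,  0.023])]
75 [array([ 0.389,  0.941, -0.766,  1.894, -0.652,  0.243,  0.315]), array([ 0.293,  0.657, -0.564,  1.8  , -0.763,  0.575,  0.234]), array([ 0.234,  0.56 , -0.454,  1.73 , -0.772,  0.726,  0.165])]
90 [array([ 0.321,  0.952, -0.642,  1.719, -0.518,  0.577,  0.366]), array([ 0.238,  0.715, -0.476,  1.628, -0.644,  0.863,  0.312]), array([ 0.198,  0.636, -0.402,  1.559, -0.666,  0.993,  0.257])]
105 [array([ 0.265,  0.996, -0.599,  1.532, -0.375,  0.866,  0.407]), array([ 0.204,  0.792, -0.475,  1.44 , -0.504,  1.116,  0.363]), array([ 0.169,  0.723, -0.407,  1.37 , -0.548,  1.238,  0.327])]
120 [array([ 0.204,  1.054, -0.593,  1.341, -0.25 ,  1.134,  0.47 ]), array([ 0.15 ,  0.872, -0.481,  1.246, -0.388,  1.364,  0.437]), array([ 0.125,  0.813, -0.434,  1.171, -0.434,  1.479,  0.4  ])]
```

```bash
python3 - <<'E'
from h import *
np.set_printoptions(precision=3,suppress=True)
s=-1
manip.move_to(*p_pick(.30,s)); manip.move_to(*p_ins(.2,90,s)); manip.line_to(p_ins(.125,90,s)[0],speed=.1)
print(manip.get_time_s(),manip.get_ee_pos(),manip.get_qpos(),manip.get_grasp_force(),manip.get_force())
o=[]
for n in ("scene","top"):
    p,d=vision.camera(n); o.append(p[:,:,::-1]); np.savez(n+"2.npz",p=p,d=d)
    for t in ("dip_tip","dip_grip","dipstick","tube_mouth"): print(n,t,[(np.round(r["pixel"],1).tolist(),round(r["conf"],2)) for r in nets.landmark_of(n,t)[:2]])
cv2.imwrite("pics/g2.png",np.hstack([cv2.resize(o[0][170:290,370:490],(400,400),interpolation=cv2.INTER_CUBIC),cv2.resize(o[1][170:290,150:270],(400,400),interpolation=cv2.INTER_CUBIC)]))
E
```

```text
9.6583 [0.607 0.207 0.298] [ 0.18   0.718 -0.369  1.645 -0.736  0.875  0.409] 58.542988300323486 [-0.093 -0.053 -1.024]
scene dip_tip [([243.0, 435.7], 0.79)]
scene dip_grip [([197.2, 448.4], 0.92)]
scene dipstick [([213.0, 442.2], 0.94)]
scene tube_mouth [([251.4, 432.6], 0.87)]
top dip_tip []
top dip_grip [([210.8, 184.1], 0.48)]
top dipstick [([220.2, 186.1], 0.74), ([275.9, 451.8], 0.34)]
top tube_mouth [([233.9, 201.5], 0.68)]
```

View pics/g2.png

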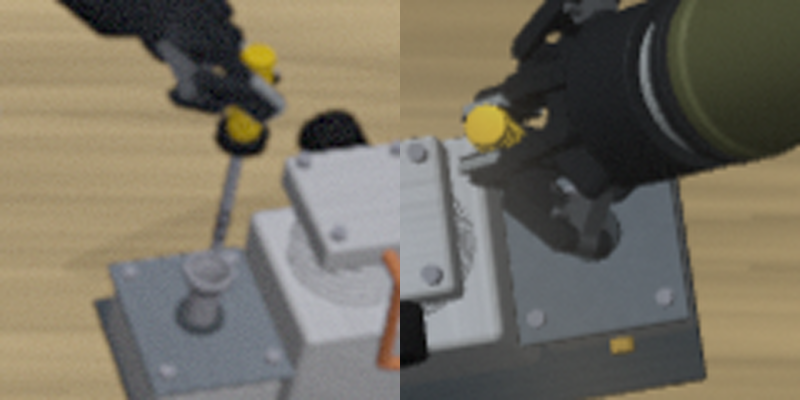

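```bash
cat >> h.py <<'E'
def proj(n,P):
    c=vision.get_calibration(n); T=np.linalg.inv(np.array(c["world_from_camera"])); q=T[:3,:3]@P+T[:3,3]; k=np.array(c["mtx"])@(q/q[2]); return np.array([k[1],k[0]])
E
python3 - <<'E'
from h import *
np.set_printoptions(precision=4,suppress=True)
c=np.array([.607,.1933,0])
for nm,z in (("tip",.16),("collar stop",.265),("grip",.311),("end",.338)): print(nm,proj("scene",c+Z*z),proj("top",c+Z*z))
print("mouth",proj("scene",M),proj("top",M), "end tri",tri(("scene",(185.6,447.7)),("top",(208.1,176.4))))
print("grip tri",tri(("scene",(197.2,448.4)),("top",(210.8,184.1))),manip.get_eef_rot(),p_ins(.125,90,-1))
# scene line fit of the rod: dark/grey column profile rows 216..242
p=np.load("scene2.npz")["p"].astype(int); p0=np.load("scene0.npz")["p"].astype(int)
for r in range(180,250,4):
    m=np.where(abs(p[r,425:460]-p0[r,425:460]).sum(1)>60)[0]+425; print(r,m.min() if len(m) else None,m.max() if len(m) else None,round(m.mean(),1) if len(m) else None)
# top yellow end cap
m=yellow(np.load("top2.npz")["p"]); m[:, :160]=0; m[:,200:]=0; a=np.argwhere(m[190:230])+[190,0]; print(len(a),a.min(0),a.max(0),a.mean(0))
d=cloud("top",np.load("top2.npz")["d"]); q=d[190:230][m[190:230]]; q=q[q[:,2]>.32]; print(len(q),np.median(q,0),q.min(0),q.max(0))
E
```

```text
tip [244.2936 434.4631] [231.6166 200.0561]
collar stop [210.7183 441.8919] [218.4321 186.956 ]
grip [194.5959 445.4592] [211.7263 180.2932]
end [184.6856 447.6519] [207.4749 176.0691]
mouth [250.2302 433.1495] [233.8449 202.2701] end tri (array([0.6067, 0.1937, 0.3353]), [np.float64(0.0002122707860962613), np.float64(0.00021227078609628865)])
grip tri (array([0.6104, 0.1942, 0.306 ]), [np.float64(0.005322308581453228), np.float64(0.005322308581453241)]) [ 3.1414 -0.7854  1.5709] (array([0.607 , 0.2065, 0.2978]), array([ 3.1416, -0.7854,  1.5708]))
180 425 443 434.0
184 425 450 437.3
188 425 452 438.5
192 425 453 439.0
196 425 450 437.5
200 425 454 439.5
204 432 453 442.5
208 434 450 442.0
212 434 450 442.0
216 438 448 443.0
220 438 441 439.5
224 437 440 438.5
228 437 439 438.0
232 436 438 437.0
236 435 438 436.5
240 434 437 435.5
244 433 435 434.0
248 None None None
149 [202 170] [213 186] [207.5503 177.094 ]
141 [0.6073 0.1933 0.3366] [0.5986 0.1844 0.3221] [0.6175 0.2032 0.3409]
```

The stick projects within 1 px of the expected pose in both views and sits over the mouth, so I'm inserting it.

```bash
python3 - <<'E'
from h import *
np.set_printoptions(precision=3,suppress=True)
s=-1; f0=manip.get_force()
xy=(.0005,0)
b=p_ins(0,90,s,xy)[0]
print(manip.line_to(p_ins(.012,90,s,xy)[0],speed=.07,force_limit=15),manip.get_ee_pos()-b,manip.get_force()-f0)
print(manip.line_to(p_ins(-.010,90,s,xy)[0],speed=.02,force_limit=12),manip.get_ee_pos()-b,manip.get_force()-f0)
manip.dwell(.3)
print(manip.get_time_s(),manip.get_ee_pos()-b,manip.get_force()-f0,manip.get_grasp_force())
o=[]
for n in ("scene","top"):
    p,d=vision.camera(n); o.append(p[:,:,::-1]); np.savez(n+"3.npz",p=p,d=d)
cv2.imwrite("pics/g3.png",np.hstack([cv2.resize(o[0][170:290,370:490],(400,400),interpolation=cv2.INTER_CUBIC),cv2.resize(o[1][170:290,150:270],(400,400),interpolation=cv2.INTER_CUBIC)]))
E
```

```text
False [0.    0.    0.012] [-0.694  0.528 -0.032]
True [0.    0.    0.002] [ 0.653 -1.775  4.815]
12.875 [0.    0.    0.001] [ 0.135 -2.357  6.791] 59.37503099441528
```

View pics/g3.png

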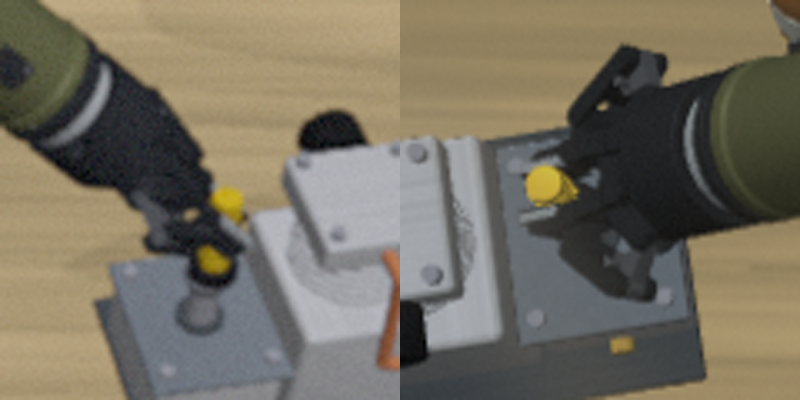

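The collar is down on the mouth (scene crop near (212,270)), with the reaction force starting at the expected height. I'll press once more to confirm, then draw it out and look at final-pose options.

```bash
python3 - <<'E'
from h import *
np.set_printoptions(precision=3,suppress=True)
s=-1; xy=(.0005,0); b=p_ins(0,90,s,xy)[0]; f0=manip.get_force()
print(manip.line_to(b-[0,0,.003],speed=.01,force_limit=12),manip.get_ee_pos()-b,manip.get_force()-f0)
manip.dwell(.3); print(manip.get_ee_pos()-b,manip.get_force())
manip.line_to(p_ins(.13,90,s,xy)[0],speed=.08)
manip.line_to(p_ins(.2,90,s,xy)[0],speed=.12)
q0=np.array(manip.get_qpos()); print(manip.get_time_s(),manip.get_force(),manip.get_grasp_force(),q0)
L=[]
for a in range(-180,180,15):
    for sp in range(-60,61,20):
        w=az(a); side=np.cos(np.radians(sp))*Z+np.sin(np.radians(sp))*np.cross(Z,w)
        q=solve_ik(*pose(dish+Z*.19-w*.151,w,side,PHI,s))
        if q is not None: L.append((np.abs(np.array(q)-q0).max(),a,sp,np.array(q)))
for l in sorted(L,key=lambda t:t[0])[:8]: print(*l)
E
```

```text
True [0.    0.    0.002] [-0.193  0.026 -0.352]
[0.    0.    0.002] [ 0.201 -1.084  5.513]
16.0167 [0.005 0.188 0.101] 58.994184136390686 [ 0.166  0.631 -0.34   1.56  -0.708  1.014  0.292]
0.9648133209905558 -105 0 [-0.547  1.267  0.39   0.684  0.257  1.691 -0.625]
1.022534982791263 -75 60 [-0.637  1.465  0.657  0.593  0.205  2.037  0.524]
1.0744414640922848 -90 0 [-0.673  1.11   0.387  1.133  0.367  1.312 -0.593]
1.0799813824161335 -90 20 [-0.545  1.234  0.244  0.778  0.372  1.735 -0.299]
1.199030860183309 -75 20 [-0.646  1.081  0.241  1.209  0.491  1.384 -0.295]
1.20672376078705 -105 -20 [-0.713  1.198  0.575  1.033  0.266  1.3   -0.915]
1.2077599494349829 -75 0 [-0.781  0.998  0.42   1.494  0.5    0.97  -0.587]
1.21186714355315 -90 -20 [-0.839  1.081  0.582  1.415  0.406  0.929 -0.92 ]
```

```bash
python3 - <<'E'
from h import *
np.set_printoptions(precision=3,suppress=True)
s=-1
for k,b in (("2",(190,230)),("3",(200,245))):
    z=np.load(f"top{k}.npz"); m=yellow(z["p"]); m[:b[0]]=0; m[b[1]:]=0; m[:,:160]=0; m[:,215:]=0
    q=cloud("top",z["d"])[m]; q=q[q[:,2]>.15]; print("end cap z",k,len(q),np.median(q,0))
manip.line_to(p_ins(.25,90,s)[0],speed=.12)
q0=np.array(manip.get_qpos()); w=az(-75)
P=lambda z:pose(dish+Z*z-w*.151,w,Z,PHI,s)
q1=solve_ik(*P(.32)); print(q0,q1,solve_ik(*P(.2)))
if q1 is not None:
  q1=np.array(q1)
  for f in (.15,.3,.45):
    manip.goto_joints(q0+f*(q1-q0)); Rt=R.from_euler("xyz",manip.get_eef_rot()).as_matrix(); e=np.array(manip.get_ee_pos()); gp=e-Rt[:,2]*manip.grip_point_offset
    print(f,gp,"tip",gp+.151*(Rt@rel(PHI,s).T)[:,0],manip.get_force(),manip.get_time_s())
E
```

```text
end cap z 2 149 [0.608 0.192 0.336]
end cap z 3 134 [0.608 0.192 0.212]
[ 0.157  0.582 -0.325  1.488 -0.689  1.108  0.212] [-0.709  0.812  0.272  1.401  0.601  1.228 -0.527] [-0.756  0.974  0.367  1.488  0.546  1.005 -0.614]
0.15 [0.591 0.189 0.372] tip [0.581 0.157 0.225] [ 0.299  0.045 -1.939] 16.95
0.3 [0.582 0.173 0.324] tip [0.569 0.109 0.189] [ 0.357 -0.751 -1.111] 17.275
0.45 [0.58  0.153 0.291] tip [0.571 0.057 0.174] [ 0.873 -0.9   -0.623] 17.575
```

```bash
python3 - <<'E'
from h import *
np.set_printoptions(precision=3,suppress=True)
s=-1; w=az(-75)
P=lambda z:pose(dish+Z*z-w*.151,w,Z,PHI,s)
q0=np.array(manip.get_qpos()); q1=np.array(solve_ik(*P(.32))); print(q1)
for f in (.33,.66,1):
    manip.goto_joints(q0+f*(q1-q0)); Rt=R.from_euler("xyz",manip.get_eef_rot()).as_matrix(); e=np.array(manip.get_ee_pos()); gp=e-Rt[:,2]*manip.grip_point_offset
    print(f,gp,"tip",gp+.151*(Rt@rel(PHI,s).T)[:,0],manip.get_force(),manip.get_time_s())
manip.line_to(P(.19)[0],speed=.1); manip.dwell(.5)
print(manip.get_ee_pos()-P(.19)[0],manip.get_time_s(),manip.get_grasp_force(),manip.get_force())
o=[]
for n in ("scene","top"):
    p,d=vision.camera(n); o.append(p[:,:,::-1])
    for t in ("dip_tip","dip_grip","dish"): print(n,t,[(np.round(r["pixel"],1).tolist(),round(r["conf"],2)) for r in nets.landmark_of(n,t)[:2]])
print("expected",proj("scene",dish+Z*.19),proj("top",dish+Z*.19))
cv2.imwrite("pics/g5.png",np.hstack([cv2.resize(o[0][170:410,270:510],(400,400)),cv2.resize(o[1][90:330,150:390],(400,400))]))
E
```

```text
[-0.733  0.818  0.322  1.402  0.569  1.209 -0.501]
0.33 [0.593 0.128 0.272] tip [0.596 0.004 0.187] [ 0.034 -0.074 -1.666] 17.9
0.66 [0.619 0.112 0.281] tip [ 0.64  -0.03   0.235] [-0.462 -0.987 -1.185] 18.2333
1 [0.655 0.119 0.32 ] tip [ 0.694 -0.027  0.319] [-0.097 -0.854 -1.033] 18.5667
[-0.  0.  0.] 20.5167 58.963022232055664 [-0.124  0.428 -0.89 ]
scene dip_tip [([265.4, 334.0], 0.67), ([218.0, 201.0], 0.34)]
scene dip_grip [([252.6, 405.2], 0.96)]
scene dish [([315.8, 331.0], 0.69)]
top dip_tip [([180.4, 322.7], 0.75)]
top dip_grip [([205.7, 243.1], 0.79)]
top dish [([207.0, 321.3], 0.97)]
expected [266.134 335.599] [181.698 322.761]
```

View pics/g5.png

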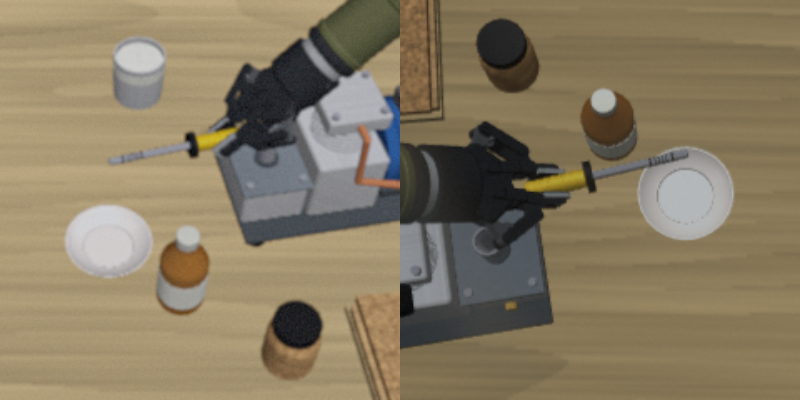

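The dipstick is held level over the dish. Its tip is at scene (265,334) and top (180,323), within 2 px of the expected position. Nothing else has moved, so I'm handing it in.

```bash
python3 -c "
from station import manip
print(manip.job_done(),manip.get_time_s())"
```

```text
the job is handed in; nothing more can be done
the job is handed in; nothing more can be done
```

The job is handed in at about 21 s of the 54 s allowed: I pushed the dipstick down until its collar rested on the tube's mouth, drew it right out, and now hold it level and still, tip about 19 cm over the drip dish; the hand-in call gave no verdict.

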